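# Take the sprung filter cassette out of the bench dust extractor

## Task

Take the filter cassette out of the dust extractor by its blue handle: push it up against the sprung pads, swing its foot out over the yellow retaining lip while its top is still under the hoods, then let the top down out of the hoods. Never force it: it must not press on the extractor with more than about 20 N, nor be banged down on the stand with more than about 40 N. Then stand it upright, foot fully down and about centred, in the slot of the wooden drying stand, let go, and leave the jug, bottle and bowl where they are.

Things in the scene. Friction and masses are not known exactly. Their poses are not given: they have to be found in the camera images.
- cassette: Filter cassette: upright aluminium panel 190 mm wide (y), 10 thick (x), 150 high, 0.32 to 0.48 kg. Origin: centre of its underside (the foot); z up, front faces -x. On its back a paper filter block, 12 mm deep, 150 wide, at heights 60 to 120 mm. Starts upright on the ledge, with 1.5 mm of play to the front, 22 mm free behind it at the top and 30 mm at the foot.
- handle (a point): Centre of the cassette's blue handle bar, axes as the cassette, 50 mm in front of and 170 mm above the cassette's origin. Bar 12 mm thick in x, 83 long in y, 26 tall; two arms 7 mm wide at y +-38 mm join it to the panel, 39 mm behind. Take it from above, between the arms, closing along x.
- extractor: Grey bench dust extractor, fixed: housing 210 mm deep (x), 280 wide (y), top 200 mm above the table. Origin: centre of its underside; front faces -x, z up. A yellow keeper frame on its front holds the cassette. The frame is clamped s = 0 to 26 mm above its lowest setting, differently each time; s is not reported and must be found by feel. Frame stiles at y +-101 to 109 mm.
- ledge (a point): Where the middle of the cassette's foot stands (within 4 mm along y): on the steel ledge 65 mm above the table, 130 mm in front of the extractor's origin; axes as the extractor. The yellow lip before it is 4 mm thick, x -10.5 to -6.5 mm from here, its top 9 mm + s above the ledge. Before the lip all is free down to the table.
- hoods (a point): Point on the extractor, midway between the two hoods over the cassette's top corners (y +-67 to 109 mm), level with the lower edge of their turned-down fronts at s = 0: 183 mm above the table, 6.5 mm before the ledge point (inner face; 6 mm thick). The fronts end 37 mm below the free pads; hoods' top at most 268 mm up. To free: tilt 0.2 to 0.3 rad, then down 50 mm in the tilted plane.
- pads (a point): Midway between the black sprung pads in the hoods, at their underside at s = 0, 220 mm above the table. The cassette lifts 5 mm + s freely, then pushes both pads: 3 N at once, 1.5 N more per mm. At 4 mm (9 N) the foot is over the lip; at 8 mm (15 N) hard stop. Best about 12 N beyond the weight: the fronts' edge is then 107 mm up the panel.
- stand_slot (a point): Middle of the slot's floor in the fixed wooden stand, 20 mm above the table; x across the slot, y along it, z up. Slot 17 mm wide between rails 14 mm thick, 100 long, 50 tall; base 140 x 200 mm. Cassette's y goes along the slot's y, either way round (x axes start within 0.5 rad). Let go, it leans up to 0.12 rad.
- jug: Fragile unfired brown clay jug, 112 mm across, 150 mm high; origin under its centre. Leave alone.
- slip_bottle: White plastic bottle with red cap, 68 mm across, 170 mm high; origin under its centre. Leave alone.
- bowl: Light-brown clay bowl, 100 mm across, 50 mm high; origin under its centre. Leave alone.
There are look-alikes about, which are no part of the job. Several things look just like the part that bears stand_slot: the one meant starts farthest to the robot's right.

How it is judged:
By the outcome, as a careful person would: the job done as asked, in the order asked, and still so for the second after the job is handed in, with the robot touching nothing.
It also fails if it takes over 64 s, if anything falls off the work surface, if the arm or the gripper's body presses on something with over 40 N, if the wrist force passes 120 N, or if a joint passes its speed limit or range.

## Robot

A 6-joint arm with a two-finger parallel gripper is mounted at the origin on the work surface. World frame = base frame: x ahead of the robot, y to its left, z up, the work surface at z = 0. Lengths are in m, angles in rad, forces in N, time in s.
With the tool pointing down it reaches from about 0.3 to 0.775 m from the base axis. Payload 14.6 kg.
Tool frame: the origin (TCP) lies at the very end of the fingers, on their centre line; the grasp point (between the pads) lies 19 mm behind it; y points along the fingers, x is the direction in which the jaws open and shut, and the axes are right-handed (so a half turn about y gives the same grasp; the last joint's range is limited). The gripper opens to 94 mm and grips with 3 to 60 N. Pads are 16 mm wide; open, the fingers measure 119 mm over their backs; the gripper's body (75 mm by 177 mm) begins 78 mm behind the grasp point.
Start: joints at [1.064, 0.3, 1.521, -0, 1.321, -0.067], TCP at [0.234, 0.498, 0.205] pointing down, gripper open.
Joint ranges: [-3.03, 3.03], [-0.79, 2.21], [0.23, 2.52], [-1.04, 4.18], [0, 3.07], [-2.55, 2.55]. Speed limits (rad/s): [2.22, 2.22, 2.57, 3.14, 3.14, 3.14].

## Interface

Orientations are given as [roll, pitch, yaw] about the fixed x, y, z axes, in that order (R = Rz(yaw) Ry(pitch) Rx(roll)).
In Python, from station import * gives the robot as it stands.
- The arm moves only by the tool send_rows, never from a script. Its argument "series" is text: rows parted by semicolons, each of 7 numbers parted by spaces: the turn, a rotation vector about the tool's x, y, z in units of 5 degrees (1.0 is 5 degrees), then the shift along the tool's x, y, z in cm, then the opening, from -1 (shut) to 1 (fully open). A call has exactly 10 rows; each row is the pose to reach, as a shift and turn from the pose commanded when the call began, along the tool's axes at that moment; what a row does not reach only later rows make up. A row lasts 1/12 s, in which the tool goes at most 41.7 mm and 7.16 degrees, less where a joint would pass 70% of its speed; a pose out of reach is approached as far as the arm can. A call with a gripper value outside its range is refused whole. The fingers move at their own pace and stop on an object; "newtons" is the grip in N (left out, the last holds). Time passes only in rows, so rows that repeat a pose let the fingers close, or fill a call up. It gives the time, the measured TCP pose, the force and the opening at its end, in the units of the state.
- get_obs(): the state, without advancing time (a new reading comes with each control period).
- camera(name): name is "side" or "top" or "wrist"; returns the picture (480x640x3 uint8, red, green, blue); there is no depth.
- camera_info(name): a dict with "K" (3x3 intrinsics, pixels), "R" (3x3) and "t" (3): a world point X has camera coordinates R X + t; the wrist camera has in their place "mount" (4x4, takes a point from camera to tool coordinates, whose origin is the TCP and whose axes are the tool frame's). Camera axes: x right, y down, z forward; pixel columns grow to the right and rows downward; lengths in m; the calibration is good to about 2 mm. A picture is of the moment at which its call begins: read the wrist's pose just before it. camera_info takes no time and is no camera call.
- hand_in(): hands the job in, once; it reports no verdict.
The state is a dict: "time_s": time; "qpos": joint angles; "joint_vel": joint speeds; "tau": joint torques, N m; "ee_pos": TCP position; "eef_rot": TCP orientation; "force": force on the tool from outside, world axes, zero at the start; "moment": the same for the moment, N m; "grip_width": finger opening in m.
Only numpy, scipy, OpenCV 4.12 (cv2) and the standard library are available. Lean on these libraries where they do the work, as an engineer would, in place of code of your own. Each camera call takes 0.05 s, during which the arm holds its last target. There are 200 camera calls.

## Working session

There is one attempt and no reset: what is moved stays moved. The work goes in short steps, Python scripts to look and compute and a tool call to move; the robot and the scene stay as the last step left them, time stands still between calls to the robot, and variables do not carry over. Pictures are saved under pics/ and viewed, on a budget of 10 in all, crops included, one or two more only if the job needs it, and the job is handed in when it is done.

Besides the shell and the picture viewer there is one more tool, called after "Emit:" as name(argument=value, ...) on one line, values as JSON. send_rows: Moves the arm, as the interface text tells. Its arguments: {"type":"object","properties":{"series":{"type":"string"},"newtons":{"type":"number"}},"required":["series"]}

```bash
mkdir -p pics; ls; python3 - <<'E'
from station import *
import cv2
print(get_obs())
for n in("side","top"):
    cv2.imwrite(f"pics/{n}0.png",camera(n)[:,:,::-1])
    i=camera_info(n);print(n,i)
print(camera_info("wrist"))
E
```

```text
pics
{'time_s': 0.0, 'qpos': array([ 1.06439177e+00,  3.00471238e-01,  1.52162114e+00, -2.40787123e-05,
        1.32070149e+00, -6.65897120e-02]), 'joint_vel': array([ 0.00117675,  0.00011439,  0.00115525,  0.0006429 , -0.00201055,
       -0.00083126]), 'tau': array([-1.61926910e-04, -5.31807232e+01, -3.52740562e+01,  7.08675524e-02,
        2.44271639e-02, -1.54728909e-04]), 'ee_pos': array([0.2340413 , 0.4974091 , 0.20486931]), 'eef_rot': array([-1.57073967e+00,  1.20010424e-03,  1.13098749e+00]), 'force': array([ 0.67993448, -0.00539019,  0.25928099]), 'moment': array([-0.00628308, -0.00973485, -0.00831779]), 'grip_width': 0.09419886887031656}
side {'K': array([[492.45640267,   0.        , 312.99000742],
       [  0.        , 492.45640267, 239.2110391 ],
       [  0.        ,   0.        ,   1.        ]]), 'R': array([[ 0.9620116 ,  0.27274669, -0.01195509],
       [ 0.19526278, -0.71800017, -0.66809296],
       [-0.1908039 ,  0.64037879, -0.74398177]]), 't': array([-0.44118345,  0.01446203,  1.24765985])}
top {'K': array([[481.15101649,   0.        , 317.56649622],
       [  0.        , 481.15101649, 243.54283939],
       [  0.        ,   0.        ,   1.        ]]), 'R': array([[ 0.01186287, -0.99989518,  0.00830014],
       [-0.98251967, -0.01319815, -0.18569038],
       [ 0.18578046, -0.00595223, -0.98257325]]), 't': array([-0.00710645,  0.47682542,  1.16243191])}
{'K': array([[333.61620026,   0.        , 321.01109103],
       [  0.        , 333.61620026, 237.70160751],
       [  0.        ,   0.        ,   1.        ]]), 'mount': array([[ 9.99998995e-01, -1.06814832e-03,  9.32438316e-04,
        -6.39854797e-04],
       [-1.16230114e-03, -2.40906855e-01,  9.70547545e-01,
        -1.81164002e-01],
       [-8.12057947e-04, -9.70547653e-01, -2.40907854e-01,
         7.00438132e-02],
       [ 0.00000000e+00,  0.00000000e+00,  0.00000000e+00,
         1.00000000e+00]])}
```

View pics/side0.png

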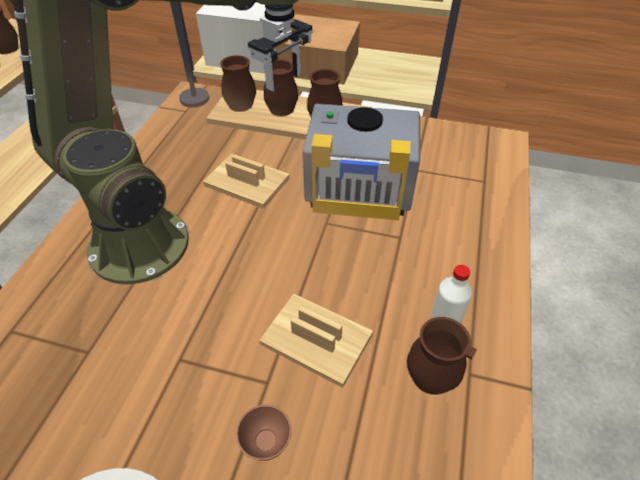

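View pics/top0.png

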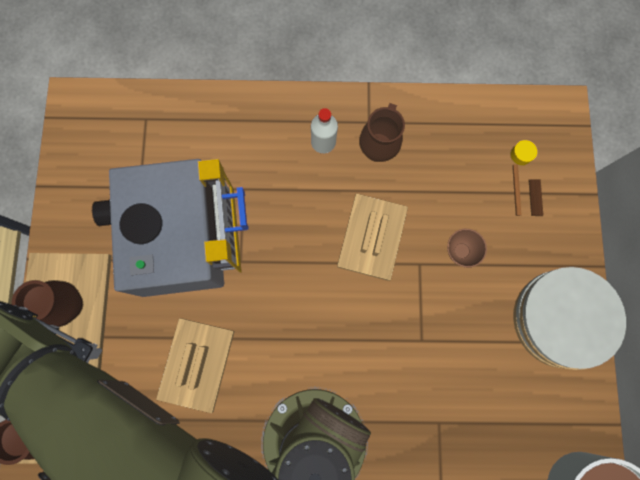

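The top picture shows the extractor at about (165,225), its blue handle at about (241,209), and its front facing image right (-y). The target stand, farthest right, is at about (372,237); the look-alike stand is at (195,365). The bottle is at (324,130), the jug at (382,135) and the bowl at (466,247).

```bash
python3 - <<'E'
import cv2,numpy as np
t=cv2.imread("pics/top0.png");s=cv2.imread("pics/side0.png")
def c(im,x,y,w,h,k):
    o=cv2.resize(im[y:y+h,x:x+w],None,fx=k,fy=k,interpolation=cv2.INTER_CUBIC)
    for i in range(0,w,10): cv2.line(o,(i*k,0),(i*k,(8 if i%50 else 16)),(0,0,255),1)
    for i in range(0,h,10): cv2.line(o,(0,i*k),((8 if i%50 else 16),i*k),(0,0,255),1)
    return o
a=np.hstack([c(t,190,150,80,60*2+10,4)[:520],c(t,330,190,80,100,4)[:400] if 0 else cv2.copyMakeBorder(c(t,330,190,80,100,4),0,120,0,0,0)])
cv2.imwrite("pics/z1.png",a)
b=np.vstack([c(s,300,100,130,120,5)[:600]])
cv2.imwrite("pics/z2.png",b);print(a.shape,b.shape)
E
```

```text
(520, 640, 3) (600, 650, 3)
```

View pics/z1.png

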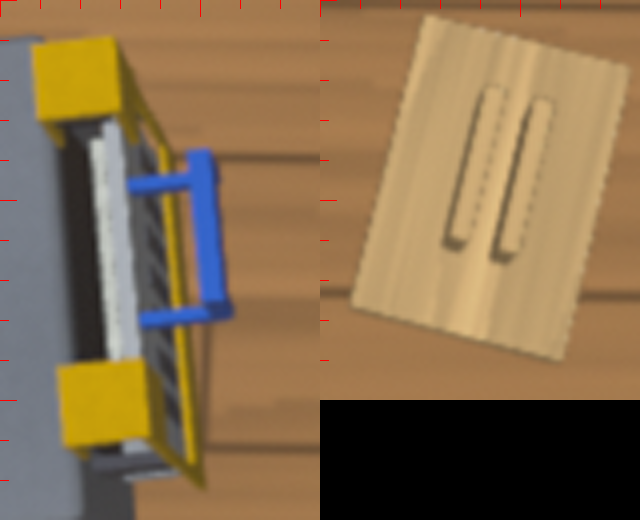

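View pics/z2.png

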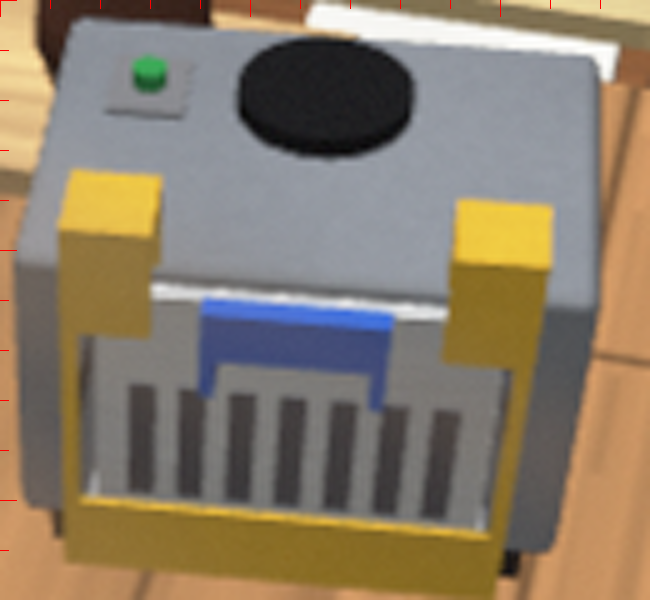

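The crops give clear corners for the bar, hoods, lip, housing and stand base, so I'll fit the poses, with s as a free parameter.

```bash
cat > h.py <<'E'
import numpy as np
from station import *
from scipy.optimize import least_squares
from scipy.spatial.transform import Rotation as Ro
C={n:camera_info(n) for n in("side","top")}
def proj(n,P):
    i=C[n];q=i["K"]@(i["R"]@np.asarray(P)+i["t"]);return q[:2]/q[2]
def pl(p,L): # pose x,y,yaw -> world
    c,s=np.cos(p[2]),np.sin(p[2]);return np.array([p[0]+c*L[0]-s*L[1],p[1]+s*L[0]+c*L[1],L[2]])
E
python3 - <<'E'
from h import *
S=lambda x,y:(300+x/5,100+y/5); T=lambda x,y:(190+x/4,150+y/4)
for n in C: print(n,-C[n]["R"].T@C[n]["t"])
# (view, pixel, local fn(s,H))
f=-.1425
D=[("side",S(62,333),lambda s,H:(f,.109,.183+s)),("side",S(150,337),lambda s,H:(f,.067,.183+s)),
("side",S(443,360),lambda s,H:(f,-.067,.183+s)),("side",S(540,370),lambda s,H:(f,-.109,.183+s)),
("side",S(60,232),lambda s,H:(f,.109,H)),("side",S(153,238),lambda s,H:(f,.067,H)),
("side",S(450,263),lambda s,H:(f,-.067,H)),("side",S(550,268),lambda s,H:(f,-.109,H)),
("side",S(82,502),lambda s,H:(-.1405,.101,.074+s)),("side",S(490,538),lambda s,H:(-.1405,-.101,.074+s)),
("top",T(115,37),lambda s,H:(f,-.109,H)),("top",T(122,110),lambda s,H:(f,-.067,H)),
("top",T(140,360),lambda s,H:(f,.067,H)),("top",T(150,440),lambda s,H:(f,.109,H)),
("side",S(18,258),lambda s,H:(-.105,.14,.2)),("side",S(597,307),lambda s,H:(-.105,-.14,.2)),
("side",S(75,18),lambda s,H:(.105,.14,.2)),("side",S(597,60),lambda s,H:(.105,-.14,.2))]
r=lambda p:np.array([proj(n,pl(p,g(p[3],p[4])))-np.array(u) for n,u,g in D]).ravel()
o=least_squares(r,[.45,.35,1.57,.01,.25],loss="soft_l1");print("ext",o.x.round(4));print(r(o.x).reshape(-1,2).round(1).tolist())
# handle: origin pose of cassette (z .065), from bar
B=[("side",S(203,312),(-.056,.0415,.248)),("side",S(393,329),(-.056,-.0415,.248)),("side",S(203,299),(-.044,.0415,.248)),("side",S(393,313),(-.044,-.0415,.248)),
("side",S(203,360),(-.056,.0415,.222)),("side",S(388,376),(-.056,-.0415,.222)),
("top",T(187,150),(-.044,-.0415,.248)),("top",T(205,308),(-.044,.0415,.248))]
r2=lambda p:np.array([proj(n,pl(p,g))-np.array(u) for n,u,g in B]).ravel()
o2=least_squares(r2,[.45,.25,1.57],loss="soft_l1");print("cas",o2.x.round(4),"ledge",pl(o.x,(-.13,0,.065)).round(4));print(r2(o2.x).reshape(-1,2).round(1).tolist())
V=lambda x,y:(330+x/4,190+y/4)
# stand x axis ~ +y (image left): corners
q=[V(107,15),V(310,65),V(243,360),V(30,303)]
L=[(.07,-.1,.02),(-.07,-.1,.02),(-.07,.1,.02),(.07,.1,.02)]
r3=lambda p:np.array([proj("top",pl(p,g))-np.array(u) for u,g in zip(q,L)]).ravel()
o3=least_squares(r3,[.4,-.1,1.4]);print("stand",o3.x.round(4),r3(o3.x).reshape(-1,2).round(1).tolist())
for g in [(.0085,.05,.07),(.0225,-.05,.07),(.0225,.05,.07),(-.0085,.05,.07),(-.0085,-.05,.07),(-.0225,-.05,.07)]: print(g,((proj("top",pl(o3.x,g))-[330,190])*4+[320,0]).round())
E
```

```text
side [ 0.65965807 -0.66825984  0.93262377]
top [0.25261752 0.00610657 1.23077538]
ext [0.4947 0.3428 1.7015 0.0106 0.2498]
[[-0.5, -0.5], [-0.2, 0.2], [-0.7, 0.5], [-1.6, 0.1], [-0.4, 0.1], [-0.4, 0.5], [0.5, 0.3], [-0.3, 0.9], [-0.6, -0.5], [-0.6, -0.2], [-0.8, -1.1], [-0.9, -0.7], [-0.2, -1.8], [-1.0, -2.0], [-2.3, 1.2], [1.2, 1.2], [-1.0, 0.0], [1.3, -0.7]]
cas [0.5127 0.2111 1.7197] ledge [0.5117 0.214  0.065 ]
[[-0.7, 0.7], [-0.2, 0.1], [-0.2, -0.2], [0.0, -0.2], [-1.0, 0.3], [-0.2, -0.1], [-0.2, -1.4], [-0.6, -3.1]]
stand [ 0.5036 -0.144   1.3253] [[-0.6, -0.8], [0.8, -0.0], [0.1, 0.3], [-0.3, 0.5]]
(0.0085, 0.05, 0.07) [470. 241.]
(0.0225, -0.05, 0.07) [486.  82.]
(0.0225, 0.05, 0.07) [448. 235.]
(-0.0085, 0.05, 0.07) [497. 248.]
(-0.0085, -0.05, 0.07) [535.  95.]
(-0.0225, -0.05, 0.07) [557. 100.]
```

```bash
cat >> h.py <<'E'
def down(yaw,tilt=0): # tool down, x along yaw; tilt about cassette y (tool up axis leans to +x)
    return Ro.from_euler("z",yaw)*Ro.from_euler("y",tilt)*Ro.from_euler("x",-np.pi/2)
def rel(p,Rt,o=None):
    o=o or get_obs();R0=Ro.from_euler("xyz",o["eef_rot"])
    t=(R0.inv()*Rt).as_rotvec()/np.radians(5);d=R0.inv().apply(np.array(p)-o["ee_pos"])*100
    print("turn",t.round(3),"shift",d.round(3))
E
python3 - <<'E'
from h import *
h=pl([.5127,.2115,1.71],(-.05,0,.235));print(h)
rel(np.array([h[0],h[1],.33]),down(1.71))
E
```

```text
[0.51963773 0.16198366 0.235     ]
turn [-4.000e-03 -6.635e+00 -1.100e-02] shift [-18.207 -12.49  -40.121]
```

Emit:
send_rows(series="0 0 0 0 -4 0 0; 0 -0.6 0 0 -8 -1 -0.15; 0 -1.4 0 -1.2 -11 -4 -0.15; 0 -2 0 -2.7 -12.5 -7.5 -0.15; 0 -2.8 0 -4.3 -12.5 -11 -0.15; 0 -3.6 0 -5.9 -12.5 -14.5 -0.15; 0 -4.4 0 -7.5 -12.5 -18 -0.15; 0 -5.2 0 -9.1 -12.5 -21.5 -0.15; 0 -6 0 -10.7 -12.5 -25 -0.15; 0 -6.6 0 -12.3 -12.5 -28.5 -0.15", newtons=40)

```text
time_s: 0.93
ee_pos: [0.4405, 0.2633, 0.3303]
eef_rot: [-1.57, 0.0, 1.711]
force: [0.2, 1.0, 0.1]
grip_width: 0.0401
```

```bash
python3 - <<'E'
from h import *
h=pl([.5127,.2115,1.71],(-.05,0,.235))
print(get_obs()["ee_pos"],get_obs()["eef_rot"])
rel(np.array([h[0],h[1],.33]),down(1.71))
E
```

```text
[0.44046824 0.26327829 0.33030515] [-1.57045031e+00  1.05779965e-04  1.71070235e+00]
turn [-0.004  0.008 -0.001] shift [-11.135   0.029  -6.427]
```

Emit:
send_rows(series="0 0 0 -3 0 -1.7 -0.15; 0 0 0 -6 0 -3.4 -0.15; 0 0 0 -9 0 -5.1 -0.15; 0 0 0 -11.1 0 -6.4 -0.15; 0 0 0 -11.1 0 -6.4 -0.15; 0 0 0 -11.1 0 -6.4 -0.15; 0 0 0 -11.1 0 -6.4 -0.15; 0 0 0 -11.1 0 -6.4 -0.15; 0 0 0 -11.1 0 -6.4 -0.15; 0 0 0 -11.1 0 -6.4 -0.15")

```text
time_s: 1.77
ee_pos: [0.5178, 0.1644, 0.3306]
eef_rot: [-1.571, -0.0, 1.708]
force: [0.2, 0.2, 0.3]
grip_width: 0.04
```

```bash
cat >> h.py <<'E'
W=camera_info("wrist")
def wpose(o):
    M=np.eye(4);M[:3,:3]=Ro.from_euler("xyz",o["eef_rot"]).as_matrix();M[:3,3]=o["ee_pos"];return np.linalg.inv(M@W["mount"])
def wproj(T,P):
    q=W["K"]@(T[:3,:3]@np.asarray(P)+T[:3,3]);return q[:2]/q[2]
E
python3 - <<'E'
from h import *
import cv2,pickle
o=get_obs();im=camera("wrist")[:,:,::-1].copy();pickle.dump(o,open("w0.pkl","wb"))
cv2.imwrite("pics/w0.png",im);T=wpose(o);p=[.5127,.2115,1.71]
for g in [(-.056,.0415,.248),(-.056,-.0415,.248),(-.044,.0415,.248),(-.044,-.0415,.248)]: print(wproj(T,pl(p,g)).round(1))
E
```

```text
[310.  194.3]
[311.  292.2]
[325.2 194.3]
[325.1 292.2]
```

View pics/w0.png

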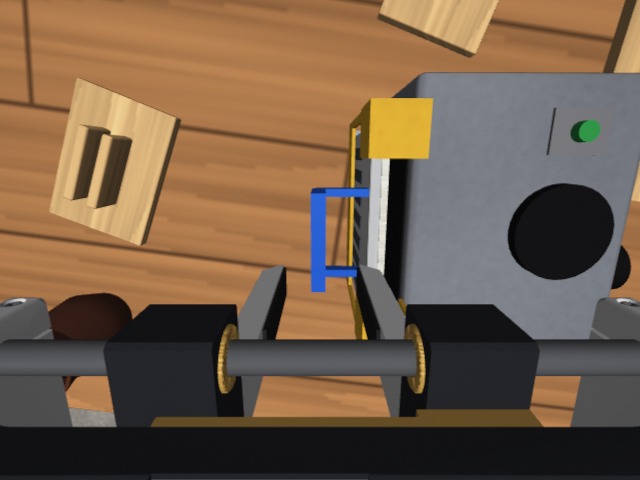

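Emit:
send_rows(series="0 0 0 -0.2 3 0 -0.15; 0 0 0 -0.2 6 0 -0.15; 0 0 0 -0.2 9 0 -0.15; 0 0 0 -0.2 11 0 -0.15; 0 0 0 -0.2 11.4 0 -0.15; 0 0 0 -0.2 11.4 0 -0.15; 0 0 0 -0.2 11.4 0 -1; 0 0 0 -0.2 11.4 0 -1; 0 0 0 -0.2 11.4 0 -1; 0 0 0 -0.2 11.4 0 -1", newtons=40)

```text
time_s: 2.65
ee_pos: [0.5187, 0.1618, 0.2174]
eef_rot: [-1.572, -0.0, 1.707]
force: [0.0, 0.2, 0.8]
grip_width: 0.0165
```

```bash
python3 -c "
from h import *
o=get_obs();print({k:np.round(o[k],3) for k in('ee_pos','eef_rot','force','moment','grip_width')})"
```

```text
{'ee_pos': array([0.519, 0.162, 0.217]), 'eef_rot': array([-1.572, -0.   ,  1.707]), 'force': array([0.01 , 0.227, 0.81 ]), 'moment': array([0.059, 0.019, 0.014]), 'grip_width': np.float64(0.017)}
```

Emit:
send_rows(series="0 0 0 0 0 0 -1; 0 0 0 0 0 0 -1; 0 0 0 0 0 0 -1; 0 0 0 0 0 0 -1; 0 0 0 0 0 0 -1; 0 0 0 0 0 0 -1; 0 0 0 0 0 0 -1; 0 0 0 0 0 0 -1; 0 0 0 0 0 0 -1; 0 0 0 0 0 0 -1", newtons=60)

```text
time_s: 3.48
ee_pos: [0.5186, 0.1617, 0.2171]
eef_rot: [-1.572, -0.0, 1.707]
force: [0.2, -0.8, 5.9]
grip_width: 0.0115
```

```bash
python3 -c "
from h import *
o=get_obs();print({k:np.round(o[k],4) for k in('ee_pos','eef_rot','force','moment','grip_width')})"
```

```text
{'ee_pos': array([0.5186, 0.1617, 0.2171]), 'eef_rot': array([-1.5719e+00, -1.0000e-04,  1.7068e+00]), 'force': array([ 0.2404, -0.8464,  5.9158]), 'moment': array([-0.0646,  0.1325, -0.1139]), 'grip_width': np.float64(0.0115)}
```

Emit:
send_rows(series="0 0 0 0 -0.1 0 -1; 0 0 0 0 -0.2 0 -1; 0 0 0 0.1 -0.3 0 -1; 0 0 0 0.2 -0.4 0 -1; 0 0 0 0.3 -0.5 0 -1; 0 0 0 0.3 -0.6 0 -1; 0 0 0 0.3 -0.7 0 -1; 0 0 0 0.3 -0.8 0 -1; 0 0 0 0.3 -0.8 0 -1; 0 0 0 0.3 -0.8 0 -1")

```text
time_s: 4.32
ee_pos: [0.518, 0.1647, 0.2245]
eef_rot: [-1.571, 0.0, 1.707]
force: [0.2, -0.3, -4.8]
grip_width: 0.0117
```

```bash
python3 -c "
from h import *
o=get_obs();print({k:np.round(o[k],4) for k in('ee_pos','eef_rot','force','moment','grip_width')})"
```

```text
{'ee_pos': array([0.518 , 0.1647, 0.2245]), 'eef_rot': array([-1.5708,  0.    ,  1.7069]), 'force': array([ 0.1698, -0.3309, -4.7921]), 'moment': array([-0.1282, -0.0233,  0.0397]), 'grip_width': np.float64(0.0117)}
```

Emit:
send_rows(series="0 0 0 0 -0.1 0 -1; 0 0 0 0 -0.2 0 -1; 0 0 0 0 -0.3 0 -1; 0 0 0 0 -0.4 0 -1; 0 0 0 0 -0.5 0 -1; 0 0 0 0 -0.5 0 -1; 0 0 0 0 -0.5 0 -1; 0 0 0 0 -0.5 0 -1; 0 0 0 0 -0.5 0 -1; 0 0 0 0 -0.5 0 -1")

```text
time_s: 5.15
ee_pos: [0.518, 0.1647, 0.2294]
eef_rot: [-1.571, 0.0, 1.707]
force: [0.4, -0.7, -4.2]
grip_width: 0.0115
```

Emit:
send_rows(series="0 0 0 0 -0.05 0 -1; 0 0 0 0 -0.1 0 -1; 0 0 0 0 -0.15 0 -1; 0 0 0 0 -0.2 0 -1; 0 0 0 0 -0.2 0 -1; 0 0 0 0 -0.2 0 -1; 0 0 0 0 -0.2 0 -1; 0 0 0 0 -0.2 0 -1; 0 0 0 0 -0.2 0 -1; 0 0 0 0 -0.2 0 -1")

```text
time_s: 5.98
ee_pos: [0.518, 0.1647, 0.2314]
eef_rot: [-1.571, 0.0, 1.707]
force: [-0.0, 0.4, -3.9]
grip_width: 0.0116
```

Emit:
send_rows(series="0 0 0 0 -0.05 0 -1; 0 0 0 0 -0.1 0 -1; 0 0 0 0 -0.15 0 -1; 0 0 0 0 -0.2 0 -1; 0 0 0 0 -0.2 0 -1; 0 0 0 0 -0.2 0 -1; 0 0 0 0 -0.2 0 -1; 0 0 0 0 -0.2 0 -1; 0 0 0 0 -0.2 0 -1; 0 0 0 0 -0.2 0 -1")

```text
time_s: 6.82
ee_pos: [0.518, 0.1647, 0.2334]
eef_rot: [-1.571, 0.0, 1.707]
force: [-0.7, -0.2, -5.3]
grip_width: 0.0116
```

Emit:
send_rows(series="0 0 0 0 -0.05 0 -1; 0 0 0 0 -0.1 0 -1; 0 0 0 0 -0.15 0 -1; 0 0 0 0 -0.2 0 -1; 0 0 0 0 -0.2 0 -1; 0 0 0 0 -0.2 0 -1; 0 0 0 0 -0.2 0 -1; 0 0 0 0 -0.2 0 -1; 0 0 0 0 -0.2 0 -1; 0 0 0 0 -0.2 0 -1")

```text
time_s: 7.65
ee_pos: [0.518, 0.1647, 0.2354]
eef_rot: [-1.571, -0.0, 1.707]
force: [0.4, 2.0, -8.5]
grip_width: 0.0115
```

Emit:
send_rows(series="0 0 0 0.05 -0.05 0 -1; 0 0 0 0.1 -0.1 0 -1; 0 0 0 0.15 -0.15 0 -1; 0 0 0 0.2 -0.2 0 -1; 0 0 0 0.2 -0.25 0 -1; 0 0 0 0.2 -0.3 0 -1; 0 0 0 0.2 -0.3 0 -1; 0 0 0 0.2 -0.3 0 -1; 0 0 0 0.2 -0.3 0 -1; 0 0 0 0.2 -0.3 0 -1")

```text
time_s: 8.48
ee_pos: [0.5177, 0.1665, 0.2382]
eef_rot: [-1.57, 0.0, 1.707]
force: [0.6, -5.7, -12.8]
grip_width: 0.0117
```

```bash
python3 -c "
from h import *
o=get_obs();print({k:np.round(o[k],4) for k in('ee_pos','eef_rot','force','moment','grip_width')})"
```

```text
{'ee_pos': array([0.5177, 0.1665, 0.2382]), 'eef_rot': array([-1.5703e+00,  5.0000e-04,  1.7069e+00]), 'force': array([  0.5752,  -5.661 , -12.7676]), 'moment': array([-1.5854, -0.3522,  0.0573]), 'grip_width': np.float64(0.0117)}
```

Emit:
send_rows(series="0 0 0 0 -0.05 0 -1; 0 0 0 -0.05 -0.1 0 -1; 0 0 0 -0.1 -0.15 0 -1; 0 0 0 -0.15 -0.2 0 -1; 0 0 0 -0.15 -0.22 0 -1; 0 0 0 -0.15 -0.22 0 -1; 0 0 0 -0.15 -0.22 0 -1; 0 0 0 -0.15 -0.22 0 -1; 0 0 0 -0.15 -0.22 0 -1; 0 0 0 -0.15 -0.22 0 -1")

```text
time_s: 9.32
ee_pos: [0.5177, 0.1661, 0.2403]
eef_rot: [-1.57, -0.002, 1.708]
force: [0.6, 5.3, -17.1]
grip_width: 0.0115
```

```bash
python3 -c "
from h import *
o=get_obs();print({k:np.round(o[k],4) for k in('ee_pos','eef_rot','force','moment','grip_width')})
import cv2;cv2.imwrite('pics/s1.png',cv2.resize(camera('side')[95:225,295:430,::-1],None,fx=4,fy=4,interpolation=cv2.INTER_CUBIC))"
```

```text
{'ee_pos': array([0.5177, 0.1661, 0.2403]), 'eef_rot': array([-1.5703e+00, -1.7000e-03,  1.7077e+00]), 'force': array([  0.6425,   5.2692, -17.0936]), 'moment': array([ 0.4034, -0.2309, -0.0774]), 'grip_width': np.float64(0.0115)}
```

View pics/s1.png

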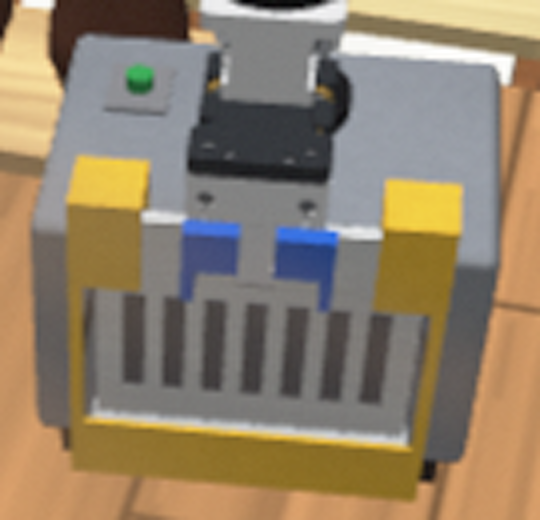

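The crop shows the foot's white edge just above the yellow lip, with the cassette held by the bar and still under both hoods. Next is the first half of the tilt, about the hood-edge line.

Emit:
send_rows(series="0 0 0.18 0.07 -0.07 0 -1; 0 0 0.36 0.14 -0.14 0 -1; 0 0 0.54 0.22 -0.2 0 -1; 0 0 0.72 0.29 -0.27 0 -1; 0 0 0.9 0.37 -0.34 0 -1; 0 0 1.08 0.44 -0.4 0 -1; 0 0 1.25 0.52 -0.46 0 -1; 0 0 1.43 0.6 -0.53 0 -1; 0 0 1.43 0.6 -0.53 0 -1; 0 0 1.43 0.6 -0.53 0 -1")

```text
time_s: 10.2
ee_pos: [0.5172, 0.1707, 0.2459]
eef_rot: [-1.57, 0.127, 1.707]
force: [1.7, -6.0, -15.6]
grip_width: 0.0114
```

```bash
python3 -c "
from h import *
o=get_obs();print({k:np.round(o[k],4) for k in('ee_pos','eef_rot','force','moment','grip_width')})"
```

```text
{'ee_pos': array([0.5172, 0.1707, 0.2459]), 'eef_rot': array([-1.5705,  0.1272,  1.7069]), 'force': array([  1.6841,  -5.9505, -15.5973]), 'moment': array([-1.276 , -0.3182,  0.0047]), 'grip_width': np.float64(0.0114)}
```

Emit:
send_rows(series="0 0 0.18 0.07 -0.09 0 -1; 0 0 0.36 0.14 -0.17 0 -1; 0 0 0.54 0.21 -0.26 0 -1; 0 0 0.72 0.28 -0.34 0 -1; 0 0 0.9 0.36 -0.42 0 -1; 0 0 1.08 0.43 -0.5 0 -1; 0 0 1.25 0.5 -0.57 0 -1; 0 0 1.43 0.58 -0.64 0 -1; 0 0 1.43 0.58 -0.64 0 -1; 0 0 1.43 0.58 -0.64 0 -1")

```text
time_s: 11.03
ee_pos: [0.5162, 0.1773, 0.2515]
eef_rot: [-1.57, 0.252, 1.707]
force: [1.4, -6.3, -16.0]
grip_width: 0.0117
```

```bash
python3 -c "
from h import *
o=get_obs();print({k:np.round(o[k],4) for k in('ee_pos','eef_rot','force','moment','grip_width')})
import cv2;cv2.imwrite('pics/s2.png',cv2.resize(camera('side')[95:225,295:430,::-1],None,fx=4,fy=4,interpolation=cv2.INTER_CUBIC))"
```

```text
{'ee_pos': array([0.5162, 0.1773, 0.2515]), 'eef_rot': array([-1.5703,  0.2516,  1.7068]), 'force': array([  1.4319,  -6.3389, -16.0294]), 'moment': array([-0.8308, -0.1896,  0.0226]), 'grip_width': np.float64(0.0117)}
```

View pics/s2.png

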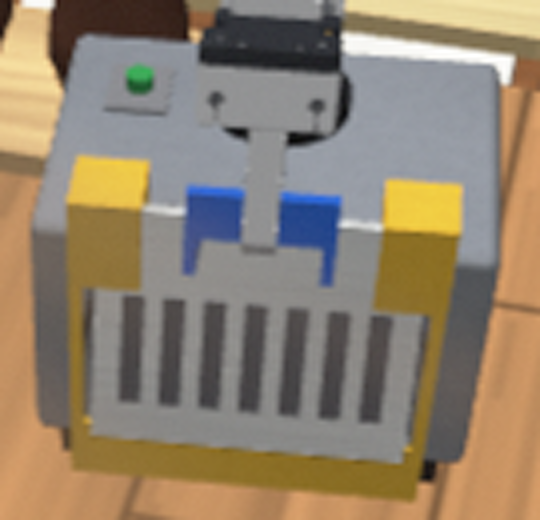

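The foot now hangs in front of the lip and overlaps it in the view, with the top still under the hoods. I'll lower it along the tilted plane, starting gently.

Emit:
send_rows(series="0 0 0 0 0.1 0 -1; 0 0 0 0 0.2 0 -1; 0 0 0 0 0.3 0 -1; 0 0 0 0 0.45 0 -1; 0 0 0 0 0.6 0 -1; 0 0 0 0 0.8 0 -1; 0 0 0 0 1 0 -1; 0 0 0 0 1.2 0 -1; 0 0 0 0 1.2 0 -1; 0 0 0 0 1.2 0 -1")

```text
time_s: 11.92
ee_pos: [0.5167, 0.1747, 0.2401]
eef_rot: [-1.571, 0.25, 1.707]
force: [0.1, -0.1, -4.5]
grip_width: 0.0116
```

Only the weight remains, so nothing is touching. Continuing down.

Emit:
send_rows(series="0 0 0 0 0.4 0 -1; 0 0 0 0 0.8 0 -1; 0 0 0 0 1.2 0 -1; 0 0 0 0 1.6 0 -1; 0 0 0 0 2 0 -1; 0 0 0 0 2.4 0 -1; 0 0 0 0 2.8 0 -1; 0 0 0 0 3.2 0 -1; 0 0 0 0 3.2 0 -1; 0 0 0 0 3.2 0 -1")

```text
time_s: 12.75
ee_pos: [0.5177, 0.1668, 0.2088]
eef_rot: [-1.57, 0.25, 1.707]
force: [0.0, -0.0, -5.4]
grip_width: 0.0117
```

Emit:
send_rows(series="0 0 0 0 0.4 0 -1; 0 0 0 0 0.8 0 -1; 0 0 0 0 1.2 0 -1; 0 0 0 0 1.3 0 -1; 0 0 0 -0.3 1.3 0 -1; 0 0 0 -0.8 1.2 0 -1; 0 0 0 -1.4 1 0 -1; 0 0 0 -2.2 0.8 0 -1; 0 0 0 -3 0.6 0 -1; 0 0 0 -4 0.4 0 -1")

```text
time_s: 13.58
ee_pos: [0.5233, 0.1267, 0.2156]
eef_rot: [-1.571, 0.25, 1.707]
force: [0.1, -0.2, -4.2]
grip_width: 0.0113
```

```bash
python3 -c "
from h import *
o=get_obs();print({k:np.round(o[k],4) for k in('ee_pos','eef_rot','force','moment','grip_width')})
R=Ro.from_euler('xyz',o['eef_rot'])
for n,q in dict(origin=(5,15.2),top=(5,.2),pivot=(4.5,4.5)).items(): print(n,o['ee_pos']+R.apply(np.array([q[0],q[1],0])/100))"
```

```text
{'ee_pos': array([0.5233, 0.1267, 0.2156]), 'eef_rot': array([-1.5712,  0.2495,  1.7068]), 'force': array([ 0.1405, -0.241 , -4.1855]), 'moment': array([0.2175, 0.0665, 0.0118]), 'grip_width': np.float64(0.0113)}
origin [0.52183388 0.13753848 0.05594175]
top [0.51675139 0.17423082 0.20129594]
pivot [0.51886536 0.15891196 0.16086249]
```

```bash
python3 - <<'E'
from h import *
p=[.5036,-.144,1.3253]
rel(pl(p,(-.05,0,.29)),down(p[2])); rel(pl(p,(-.02,0,.29)),down(p[2]))
E
```

```text
turn [ 0.55   4.35  -2.824] shift [-32.067   0.489   7.48 ]
turn [ 0.55   4.35  -2.824] shift [-29.369  -0.198   6.363]
```

Emit:
send_rows(series="0 0.2 -0.2 -1.5 -1 0.3 -1; 0.1 0.6 -0.5 -4 -2 0.8 -1; 0.15 1.1 -0.8 -7.5 -2.5 1.6 -1; 0.2 1.7 -1.1 -11 -2.5 2.5 -1; 0.3 2.3 -1.5 -15 -2.2 3.4 -1; 0.35 2.9 -1.9 -19 -1.8 4.4 -1; 0.42 3.5 -2.3 -23 -1.2 5.4 -1; 0.48 3.9 -2.55 -27 -0.5 6.3 -1; 0.53 4.2 -2.7 -30 0.1 7 -1; 0.55 4.35 -2.82 -32 0.5 7.5 -1")

```text
time_s: 14.42
ee_pos: [0.4899, -0.195, 0.2899]
eef_rot: [-1.571, 0.001, 1.321]
force: [-0.2, -0.9, -4.1]
grip_width: 0.0113
```

Emit:
send_rows(series="0 0 0 0 0 0 -1; 0 0 0 0 0 0 -1; 0 0 0 0 0 0 -1; 0 0 0 0 0 0 -1; 0 0 0 0 0 0 -1; 0 0 0 0 0 0 -1; 0 0 0 0 0 0 -1; 0 0 0 0 0 0 -1; 0 0 0 0 0 0 -1; 0 0 0 0 0 0 -1")

```text
time_s: 15.25
ee_pos: [0.4911, -0.191, 0.2891]
eef_rot: [-1.571, 0.001, 1.326]
force: [-0.6, -0.3, -4.1]
grip_width: 0.0116
```

```bash
python3 - <<'E'
from h import *
import cv2,pickle
o=get_obs();print({k:np.round(o[k],4) for k in('ee_pos','eef_rot','force','moment','grip_width')})
a=cv2.resize(camera('side')[200:400,240:440,::-1],None,fx=3,fy=3,interpolation=cv2.INTER_CUBIC)
t=camera('top')[:,:,::-1].copy();cv2.imwrite("pics/t3full.png",t)
b=cv2.resize(t[180:305,330:380+20],None,fx=4,fy=4,interpolation=cv2.INTER_CUBIC)
m=np.zeros((600,780,3),np.uint8);m[:600,:600]=a;bb=cv2.resize(b,(180,322));m[:322,600:780]=bb
cv2.imwrite("pics/s3.png",m)
R=Ro.from_euler('xyz',o['eef_rot'])
def loc(x,y,z): # cassette local mm -> world given ideal grasp
    return o['ee_pos']+R.apply(np.array([x+50,152-z,y])/1000)
for g in [(-5,95,0),(-5,-95,0),(-5,95,150),(-5,-95,150)]:
    print(g,((proj('side',loc(*g))-[240,200])*3).round(1))
p=[.5036,-.144,1.3253]
for g in [(.0225,-.05,.07),(.0085,-.05,.07),(-.0085,-.05,.07),(-.0225,-.05,.07),(-.0225,.05,.07),(-.0085,.05,.07),(-.0225,.05,.02),(-.07,.1,.02),(-.07,-.1,.02),(.07,-.1,.02)]: print(g,((proj('side',pl(p,g))-[240,200])*3).round(1))
rel(pl(p,(-.05,0,.27)),down(p[2]))
E
```

```text
{'ee_pos': array([ 0.4911, -0.191 ,  0.2891]), 'eef_rot': array([-1.5705e+00,  6.0000e-04,  1.3255e+00]), 'force': array([-0.5784, -0.272 , -4.1064]), 'moment': array([-0.2225,  0.0448,  0.0051]), 'grip_width': np.float64(0.0116)}
(-5, 95, 0) [ 95.6 255.5]
(-5, -95, 0) [350.6 375.8]
(-5, 95, 150) [ 77. 104.]
(-5, -95, 150) [365.5 228.8]
(0.0225, -0.05, 0.07) [304.  372.4]
(0.0085, -0.05, 0.07) [294.3 388. ]
(-0.0085, -0.05, 0.07) [282.4 407.2]
(-0.0225, -0.05, 0.07) [272.3 423.3]
(-0.0225, 0.05, 0.07) [143.9 359.9]
(-0.0085, 0.05, 0.07) [154.6 344.8]
(-0.0225, 0.05, 0.02) [147.4 398.3]
(-0.07, 0.1, 0.02) [ 51.4 419.1]
(-0.07, -0.1, 0.02) [303.6 551.1]
(0.07, -0.1, 0.02) [395.2 390.1]
turn [-0.004  0.    -0.006] shift [-0.124  1.913 -0.071]
```

View pics/s3.png

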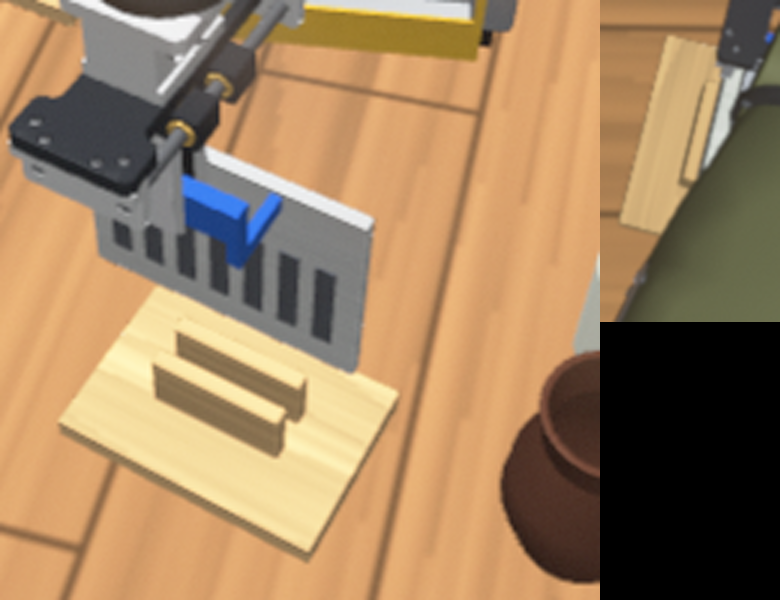

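The crop shows the cassette about 3 mm off along its own y and the stand a few pixels from prediction. I'll take a finer crop to measure both in the same view.

```bash
python3 - <<'E'
from h import *
import cv2
s=camera('side')[:,:,::-1].copy();cv2.imwrite("pics/s4full.png",s)
cv2.imwrite("pics/s4.png",cv2.resize(s[240:390,255:385],None,fx=6,fy=6,interpolation=cv2.INTER_CUBIC)[:600+300][:900])
o=cv2.imread("pics/s4.png");o=o[:,:];print(o.shape)
k=4.6154;cv2.imwrite("pics/s4.png",cv2.resize(s[240:370,255:385],None,fx=k,fy=k,interpolation=cv2.INTER_CUBIC))
E
```

```text
(900, 780, 3)
```

View pics/s4.png

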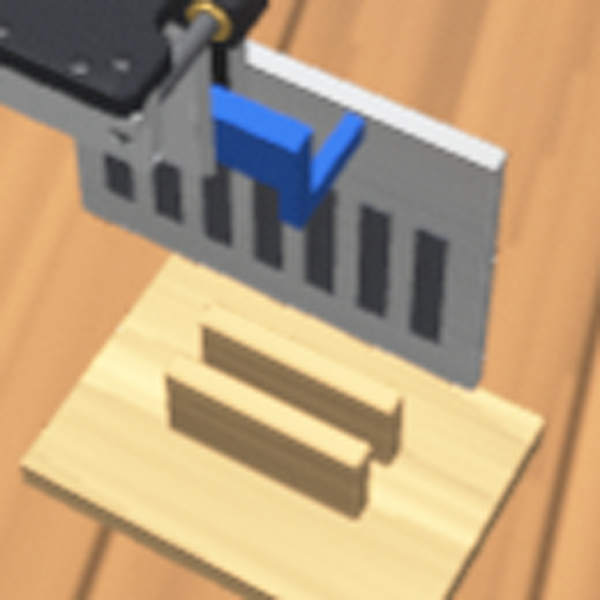

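```bash
python3 - <<'E'
from h import *
o=get_obs();R=Ro.from_euler('xyz',o['eef_rot'])
Z=lambda x,y:np.array((255+x/4.6154,240+y/4.6154)); V=lambda x,y:np.array((330+x/4,190+y/4))
D=[("side",Z(168,378),(-.0225,.05,.07)),("side",Z(170,431),(-.0225,.05,.02)),("side",Z(360,465),(-.0225,-.05,.07)),("side",Z(358,518),(-.0225,-.05,.02)),
("side",Z(203,325),(.0085,.05,.07)),("side",Z(390,415),(.0085,-.05,.07)),("side",Z(402,398),(.0225,-.05,.07)),
("side",Z(22,466),(-.07,.1,.02)),("side",Z(545,425),(.07,-.1,.02)),
("top",V(107,15),(.07,-.1,.02)),("top",V(310,65),(-.07,-.1,.02)),("top",V(243,360),(-.07,.1,.02)),("top",V(30,303),(.07,.1,.02))]
for nm,DD in(("both",D),("side",D[:9])):
    r=lambda p:np.array([proj(n,pl(p,g))-u for n,u,g in DD]).ravel()
    f=least_squares(r,[.5,-.14,1.32],loss="soft_l1");print(nm,f.x.round(4),r(f.x).reshape(-1,2).round(1).tolist())
Cc=[(Z(88,209),(-5,95,0)),(Z(473,388),(-5,-95,0)),(Z(493,170),(-5,-95,150)),(Z(505,153),(5,-95,150))]
def loc(g,q): # q: dx,dy mm, tilt, yaw about the grasp
    v=np.array([g[0]+50,g[1],g[2]-171.]);v=Ro.from_euler("zy",[q[3],q[2]]).apply(v)
    v=v+[q[0],q[1],19]; return o['ee_pos']+R.apply(np.array([v[0],-v[2],v[1]])/1000)
def rc(q): return np.r_[np.array([proj("side",loc(g,q))-u for u,g in Cc]).ravel(),np.array(q)*[.1,.02,10,10]]
f=least_squares(rc,[0,0,0,0]);print("cas dx dy tilt yaw",f.x.round(3),rc(f.x)[:8].reshape(-1,2).round(1).tolist())
print("origin",loc((0,0,0),f.x).round(4),o["ee_pos"])
E
```

```text
both [ 0.5075 -0.1446  1.3261] [[-1.7, -1.2], [-1.0, 0.1], [-0.4, 1.1], [-0.4, 2.1], [-1.5, -0.8], [0.4, 0.1], [1.0, -1.4], [-1.0, -0.5], [0.4, -1.4], [-0.4, -2.3], [1.0, -1.5], [0.4, -1.3], [-0.0, -1.0]]
side [ 0.5087 -0.1451  1.3228] [[-1.2, -1.0], [-0.5, 0.3], [0.1, 1.5], [0.1, 2.5], [-1.0, -0.5], [0.9, 0.5], [1.6, -1.0], [-0.5, -0.4], [1.0, -0.9]]
cas dx dy tilt yaw [-2.721e+00 -1.390e+00 -2.700e-02 -1.000e-03] [[-1.1, -0.9], [0.5, 0.5], [0.2, 0.3], [0.3, -0.3]]
origin [ 0.505  -0.1412  0.1385] [ 0.4910672  -0.19109742  0.28913538]
```

Emit:
send_rows(series="0 0 0 -0.05 0.7 -0.1 -1; 0 0 0 -0.1 1.4 -0.2 -1; 0 0 0 -0.15 2.1 -0.3 -1; 0 0 0 -0.2 2.8 -0.4 -1; 0 0 0 -0.2 3.5 -0.4 -1; 0 0 0 -0.2 4.2 -0.4 -1; 0 0 0 -0.2 4.9 -0.4 -1; 0 0 0 -0.2 5.6 -0.4 -1; 0 0 0 -0.2 5.8 -0.4 -1; 0 0 0 -0.2 5.8 -0.4 -1")

```text
time_s: 16.23
ee_pos: [0.4942, -0.194, 0.2305]
eef_rot: [-1.57, 0.0, 1.325]
force: [0.5, 0.3, -4.4]
grip_width: 0.0114
```

```bash
python3 - <<'E'
from h import *
import cv2
o=get_obs();print({k:np.round(o[k],4) for k in('ee_pos','eef_rot','force','moment')})
s=camera('side')[:,:,::-1].copy();cv2.imwrite("pics/s5full.png",s)
cv2.imwrite("pics/s5.png",cv2.resize(s[275:370,265:385],None,fx=6,fy=6,interpolation=cv2.INTER_CUBIC))
E
```

```text
{'ee_pos': array([ 0.4942, -0.194 ,  0.2305]), 'eef_rot': array([-1.5695e+00,  3.0000e-04,  1.3253e+00]), 'force': array([ 0.4987,  0.3168, -4.3784]), 'moment': array([-0.183 ,  0.0203,  0.009 ])}
```

View pics/s5.png

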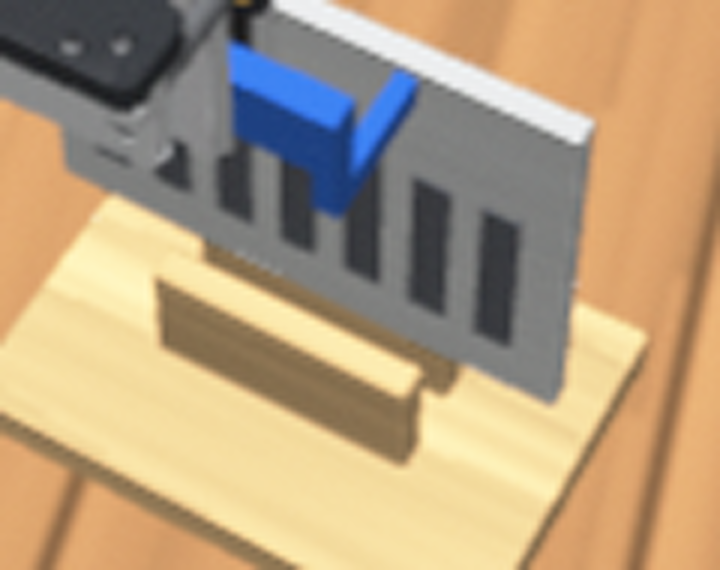

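```bash
python3 - <<'E'
from h import *
i=C["side"];c=-i["R"].T@i["t"]
def ray(x,y,z):
    d=i["R"].T@np.linalg.solve(i["K"],[265+x/6,275+y/6,1]);return c+d*(z-c[2])/d[2]
yaw=1.3253;ex=np.array([np.cos(yaw),np.sin(yaw),0]);ey=np.array([-np.sin(yaw),np.cos(yaw),0]);o0=np.array([.5075,-.1446,0])
L=lambda P:(np.array([(P-o0)@ex,(P-o0)@ey])*1000).round(1)
for n,a in dict(railTLf=(157,280,.07),railTRf=(408,397,.07),railTRb=(420,378,.07),railTLb=(172,258,.07),railBLf=(160,345,.02),railBRf=(403,464,.02),baseR=(648,342,.02)).items(): print(n,L(ray(*a)))
for zf in(.0764,.0784,.0804): print(zf,"footL",L(ray(65,172,zf)),"footR",L(ray(553,403,zf)),"topRf",L(ray(582,145,zf+.15)),"topRb",L(ray(593,122,zf+.15)))
E
```

```text
railTLf [-23.1  46.1]
railTRf [-20.8 -50. ]
railTRb [-12.6 -50. ]
railTLb [-13.1  46.2]
railBLf [-19.6  49.6]
railBRf [-18.6 -47.8]
baseR [  66.6 -100.5]
0.0764 footL [-4.7 94.7] footR [ -2.7 -94. ] topRf [ -5.  -95.3] topRb [  3.9 -94.5]
0.0784 footL [-5.8 93.9] footR [ -3.8 -94.4] topRf [ -6.3 -95.8] topRb [  2.6 -95. ]
0.0804 footL [-6.9 93. ] footR [ -4.9 -94.9] topRf [ -7.6 -96.3] topRb [  1.2 -95.5]
```

Emit:
send_rows(series="0 0 0 0 0.2 0 -1; 0 0 0 0 0.4 0 -1; 0 0 0 0 0.6 0 -1; 0 0 0 0 0.8 0 -1; 0 0 0 0 0.95 0 -1; 0 0 0 0 1.05 0 -1; 0 0 0 0 1.15 0 -1; 0 0 0 0 1.25 0 -1; 0 0 0 0 1.35 0 -1; 0 0 0 0 1.4 0 -1")

```text
time_s: 17.12
ee_pos: [0.4944, -0.194, 0.217]
eef_rot: [-1.57, 0.0, 1.325]
force: [-0.5, 0.7, -4.0]
grip_width: 0.0115
```

```bash
python3 -c "
from h import *
o=get_obs();print({k:np.round(o[k],4) for k in('ee_pos','eef_rot','force','moment','grip_width')})"
```

```text
{'ee_pos': array([ 0.4944, -0.194 ,  0.217 ]), 'eef_rot': array([-1.5704e+00,  5.0000e-04,  1.3254e+00]), 'force': array([-0.5467,  0.6968, -3.9677]), 'moment': array([-0.2088,  0.0082,  0.0343]), 'grip_width': np.float64(0.0115)}
```

Emit:
send_rows(series="0 0 0 0 0.2 0 -1; 0 0 0 0 0.4 0 -1; 0 0 0 0 0.6 0 -1; 0 0 0 0 0.8 0 -1; 0 0 0 0 1 0 -1; 0 0 0 0 1.2 0 -1; 0 0 0 0 1.4 0 -1; 0 0 0 0 1.6 0 -1; 0 0 0 0 1.8 0 -1; 0 0 0 0 1.8 0 -1")

```text
time_s: 17.95
ee_pos: [0.4943, -0.194, 0.1986]
eef_rot: [-1.57, 0.0, 1.325]
force: [0.1, 0.9, -4.7]
grip_width: 0.0116
```

```bash
python3 -c "
from h import *
o=get_obs();print({k:np.round(o[k],4) for k in('ee_pos','eef_rot','force','moment','grip_width')})"
```

```text
{'ee_pos': array([ 0.4943, -0.194 ,  0.1986]), 'eef_rot': array([-1.5699e+00,  4.0000e-04,  1.3253e+00]), 'force': array([ 0.089 ,  0.8647, -4.6568]), 'moment': array([-0.2033,  0.0332,  0.0012]), 'grip_width': np.float64(0.0116)}
```

Emit:
send_rows(series="0 0 0 0 0.3 0 -1; 0 0 0 0 0.6 0 -1; 0 0 0 0 0.9 0 -1; 0 0 0 0 1.2 0 -1; 0 0 0 0 1.5 0 -1; 0 0 0 0 1.7 0 -1; 0 0 0 0 1.9 0 -1; 0 0 0 0 2.1 0 -1; 0 0 0 0 2.2 0 -1; 0 0 0 0 2.2 0 -1")

```text
time_s: 18.78
ee_pos: [0.4944, -0.1941, 0.1769]
eef_rot: [-1.57, 0.0, 1.325]
force: [0.5, -0.1, -5.3]
grip_width: 0.0116
```

```bash
python3 -c "
from h import *
o=get_obs();print({k:np.round(o[k],4) for k in('ee_pos','eef_rot','force','moment','grip_width')})"
```

```text
{'ee_pos': array([ 0.4944, -0.1941,  0.1769]), 'eef_rot': array([-1.5703e+00,  5.0000e-04,  1.3253e+00]), 'force': array([ 0.467 , -0.1378, -5.3091]), 'moment': array([-0.178 ,  0.089 ,  0.0218]), 'grip_width': np.float64(0.0116)}
```

Expected floor contact is about 5 mm below here, so I'll go slowly.

Emit:
send_rows(series="0 0 0 0 0.05 0 -1; 0 0 0 0 0.1 0 -1; 0 0 0 0 0.15 0 -1; 0 0 0 0 0.2 0 -1; 0 0 0 0 0.25 0 -1; 0 0 0 0 0.3 0 -1; 0 0 0 0 0.35 0 -1; 0 0 0 0 0.4 0 -1; 0 0 0 0 0.4 0 -1; 0 0 0 0 0.4 0 -1")

```text
time_s: 19.62
ee_pos: [0.4944, -0.1941, 0.1731]
eef_rot: [-1.571, 0.001, 1.325]
force: [1.2, -0.3, -4.4]
grip_width: 0.0115
```

Emit:
send_rows(series="0 0 0 0 0.02 0 -1; 0 0 0 0 0.04 0 -1; 0 0 0 0 0.06 0 -1; 0 0 0 0 0.08 0 -1; 0 0 0 0 0.1 0 -1; 0 0 0 0 0.1 0 -1; 0 0 0 0 0.1 0 -1; 0 0 0 0 0.1 0 -1; 0 0 0 0 0.1 0 -1; 0 0 0 0 0.1 0 -1")

```text
time_s: 20.45
ee_pos: [0.4944, -0.1942, 0.1724]
eef_rot: [-1.571, 0.001, 1.325]
force: [-3.1, -1.6, 1.9]
grip_width: 0.0115
```

On the floor at 6 N, at the predicted height. Releasing to a 40 mm opening.

Emit:
send_rows(series="0 0 0 0 0 0 -0.7; 0 0 0 0 0 0 -0.6; 0 0 0 0 0 0 -0.5; 0 0 0 0 0 0 -0.4; 0 0 0 0 0 0 -0.3; 0 0 0 0 0 0 -0.25; 0 0 0 0 0 0 -0.25; 0 0 0 0 0 0 -0.25; 0 0 0 0 0 0 -0.25; 0 0 0 0 0 0 -0.25")

```text
time_s: 21.28
ee_pos: [0.4944, -0.1941, 0.1721]
eef_rot: [-1.571, 0.0, 1.325]
force: [-0.5, 0.2, -0.8]
grip_width: 0.0354
```

```bash
python3 - <<'E'
from h import *
import cv2
o=get_obs();print({k:np.round(o[k],4) for k in('ee_pos','eef_rot','force','moment','grip_width')})
s=camera('side')[:,:,::-1]
cv2.imwrite("pics/s6.png",cv2.resize(s[255:375,245:395],None,fx=5,fy=5,interpolation=cv2.INTER_CUBIC))
E
```

```text
{'ee_pos': array([ 0.4944, -0.1941,  0.1721]), 'eef_rot': array([-1.5705e+00,  5.0000e-04,  1.3253e+00]), 'force': array([-0.5492,  0.2019, -0.8147]), 'moment': array([ 0.0321,  0.0149, -0.0154]), 'grip_width': np.float64(0.0354)}
```

View pics/s6.png

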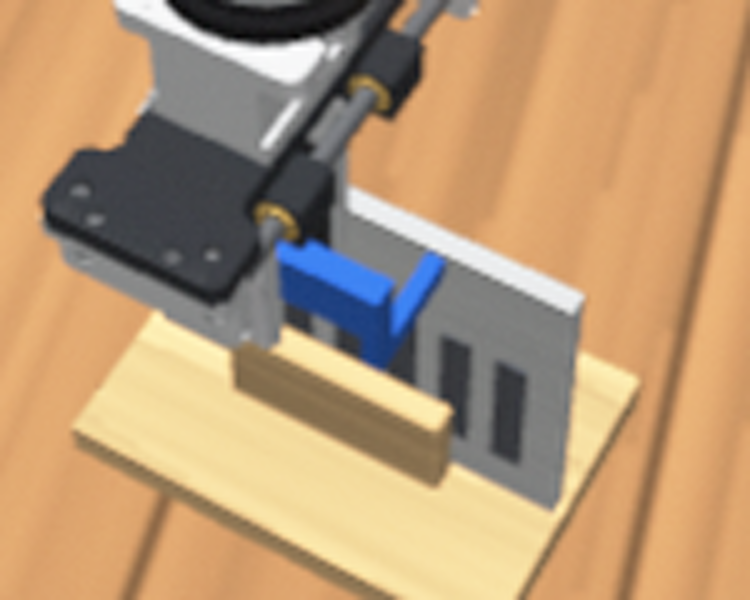

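The cassette stands in the slot with its foot down, and the fingers are clear of the bar. Retreating straight up.

Emit:
send_rows(series="0 0 0 0 -0.3 0 -0.25; 0 0 0 0 -0.7 0 -0.25; 0 0 0 0 -1.2 0 -0.25; 0 0 0 0 -1.8 0 -0.25; 0 0 0 0 -2.6 0 -0.25; 0 0 0 0 -3.6 0 -0.25; 0 0 0 0 -5 0 -0.25; 0 0 0 0 -7 0 -0.25; 0 0 0 0 -9.5 0 -0.25; 0 0 0 0 -12 0 -0.25")

```text
time_s: 22.17
ee_pos: [0.4942, -0.1939, 0.294]
eef_rot: [-1.571, 0.001, 1.325]
force: [-0.2, 0.5, 1.0]
grip_width: 0.0355
```

Emit:
send_rows(series="0 0 0 0 -2 1 -0.25; 0 0 0 0 -4 3 -0.25; 0 0 0 0 -6 6 -0.25; 0 0 0 0 -6 9 -0.25; 0 0 0 0 -6 12 -0.25; 0 0 0 0 -6 14 -0.25; 0 0 0 0 -6 15 -0.25; 0 0 0 0 -6 15 -0.25; 0 0 0 0 -6 15 -0.25; 0 0 0 0 -6 15 -0.25")

```text
time_s: 23.0
ee_pos: [0.3497, -0.1578, 0.3522]
eef_rot: [-1.57, 0.0, 1.325]
force: [0.2, 0.7, -1.0]
grip_width: 0.0352
```

```bash
python3 - <<'E'
from h import *
import cv2
o=get_obs();print({k:np.round(o[k],4) for k in('time_s','ee_pos','force','moment')})
s=camera('side')[:,:,::-1];t=camera('top')[:,:,::-1]
a=cv2.resize(s[235:385,245:395],(600,600),interpolation=cv2.INTER_CUBIC)
b=cv2.resize(t[80:300,300:500],(200,220))
m=np.zeros((600,800,3),np.uint8);m[:,:600]=a;m[:220,600:]=b;m[230:400,600:]=cv2.resize(s,(200,170))
cv2.imwrite("pics/s7.png",m)
E
```

```text
{'time_s': np.float64(23.0), 'ee_pos': array([ 0.3497, -0.1578,  0.3522]), 'force': array([ 0.2445,  0.7314, -0.9713]), 'moment': array([ 0.0521, -0.0163,  0.0331])}
```

View pics/s7.png

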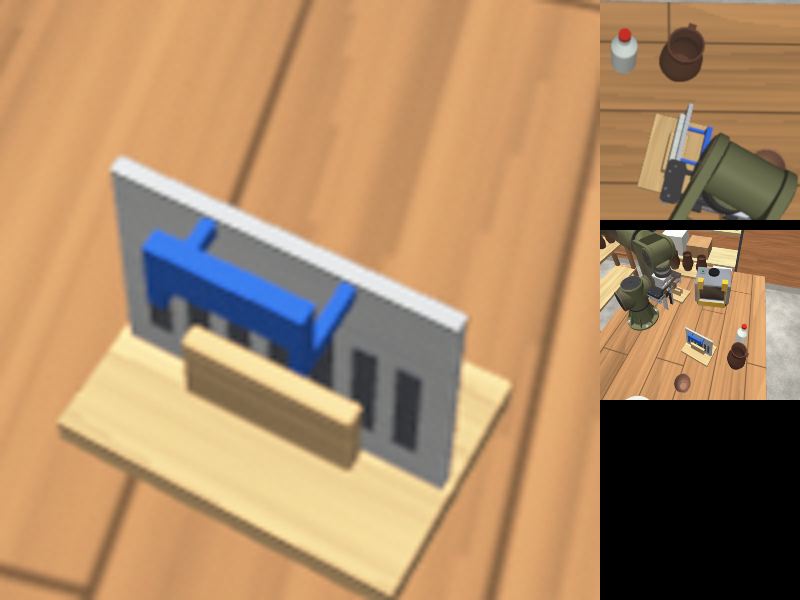

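```bash
python3 -c "
from station import *
print(hand_in())"
```

```text
the job is handed in; nothing more can be done
None
```

The cassette is out of the extractor and standing upright in the slot of the right-hand drying stand, released. I handed the job in at 23 s of the 64 s allowed.

**Removal:**
- I gripped the bar at 60 N and felt the sprung pads at about 17.5 mm of lift, so s is about 12.5 mm. The camera fit had suggested about 10.6 mm.
- I pushed to about 12.7 N beyond the weight, tilted 0.25 rad so the foot cleared the lip, then lowered 57 mm in the tilted plane.
- The force on the extractor in the readings taken after each move peaked at about 14 N.

**Placing:** The foot met the slot floor at about 6 N, with the tool within 1 mm of the predicted height.

**Last checks:**
- The final pictures show the cassette upright between the rails, the gripper well clear, and the jug, bottle and bowl apparently where they started.
- My last measurement put the foot within about 1 mm of centre. It was taken before the final lowering and not repeated after release.
- The camera fits for the slot differed by 2–4 mm between views, so I set the centring from the side view. The cassette then went into the slot without touching the rails.
- I viewed 12 pictures, two over the budget of 10.

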